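Lay out the soup spoons from the slide-lid box

ROBOT

A 6-joint arm with a two-finger parallel gripper is mounted at the origin on a cart in front of the work surface, level with it; the furniture and walls round the work are solid. World frame = base frame: x ahead of the robot, y to its left, z up, the work surface at z = 0. Lengths are in m, angles in rad, forces in N, time in s.
With the tool pointing down it reaches from about 0.3 to 0.875 m from the base axis. Payload 6.4 kg.
Tool frame: the origin (TCP) lies at the very end of the fingers, on their centre line; the grasp point (between the pads) lies 19 mm behind it; z points along the fingers, y is the line along which they close (so a half turn about z gives the same grasp; the last joint's range is limited). The gripper opens to 85 mm and grips with 20 to 120 N. Pads are 22 mm wide; open, the fingers measure 114 mm over their backs; the gripper's body (76 mm by 85 mm) begins 54 mm behind the grasp point. The pads swing forward as they close: fully open they stand 13 mm farther back than shut.
Start: joints at [-1.363, 0.181, 1.607, -0, 1.354, -0.206], TCP at [0.231, -0.526, 0.231] pointing down, gripper open.
Joint ranges: [-2.99, 2.99], [-0.89, 2.07], [0.3, 2.58], [-1.14, 4.28], [0, 2.63], [-3.12, 3.12]. Speed limits (rad/s): [2.57, 2.57, 3.01, 3.14, 3.14, 3.14].

INTERFACE

Orientations are given as a unit quaternion [w, x, y, z].
In Python, from bench import telemetry, camera, ctrl, spotter gives the robot as it stands.
- The arm moves only by the tool send_rows, never from a script. Its argument "series" is a list of rows, each a list of 3 entries, a list of its own where there are three numbers: the turn, a rotation vector about the world's x, y, z in degrees, then the shift along the world's x, y, z in mm, then the closure, from -1 (fully open) to 1 (shut), so that 0 is half open. In form: [[[rx, ry, rz], [dx, dy, dz], gripper], ...]. A call has 1 to 10 rows; each row is the pose to reach, as a shift and turn from the pose commanded when the call began; what a row does not reach only later rows make up. A row lasts 1/8 s, in which the tool goes at most 62.5 mm and 10.7 degrees, less where a joint would pass 70% of its speed; a pose out of reach is approached as far as the arm can. A call with a gripper value outside its range is refused whole. The fingers move at their own pace and stop on an object; the grip force is fixed at half the most. Time passes only in rows, so rows that repeat a pose let the fingers close. It gives the time, the measured TCP pose, the force, the opening and the grip force at its end, in the units of the state.
- telemetry.get_obs(): the state, without advancing time (a new reading comes with each control period).
- camera(name): name is "scene" or "top" or "wrist"; returns a dict with "pixels" (384x512x3 uint8, red, green, blue), "camera_matrix" (3x3 intrinsics, pixels), "xyz" and "orientation" of the camera in the world. Camera axes: x right, y up, looking along -z (the intrinsics and any distortion apply to the point x, -y, -z); pixel columns grow to the right and rows downward; lengths in m; the calibration is good to about 2 mm. The wrist camera is an equidistant fisheye: a pixel r from the principal point sees the ray r / f radians off the axis. A picture is of the moment at which its call begins. There is no depth.
- ctrl.hand_in(): hands the job in; it is judged then, once.
Trained networks look in the newest picture that a camera, given by its name, has taken for a name from the list of things; names that differ only in an ending like _2 or _b are one class to them, and where a whole thing is asked for, a point or a joint stands for the part that bears it (a point fixed in the world has none). Each returns a list of dicts, best first, with "conf" (0 to 1); they miss things now and then, are a little off and sometimes report something else, mostly with a low value. They report only what shows in the picture. A call takes as long as a camera call.
- spotter.boxes_of(thing, camera): "xyz" ([x, y, z] in m, in world coordinates, good to about 4 mm: the middle of the surface that is visible of it).
- spotter.landmark_of(thing, camera): "xyz" ([x, y, z] in m, in world coordinates, good to about 4 mm: a listed point, or the origin of a listed thing).
The state is a dict: "time_s": time; "q": joint angles; "dq": joint speeds; "joint_efforts": joint torques, N m; "eef_pos": TCP position; "eef_rot": TCP orientation; "wrist_force": force on the tool from outside, world axes, zero at the start; "torque": the same for the moment, N m; "opening": opening from 0.0 (shut) to 1.0 (fully open); "grasp_force": force on a finger pad.
Only numpy, scipy, OpenCV 4.12 (cv2) and the standard library are available. Lean on these libraries where they do the work, as an engineer would, in place of code of your own. Each camera call takes 0.05 s, during which the arm holds its last target. There are 200 camera calls.

TASK

Get the soup spoons ready for service: lift the green spoon caddy up off the rail it hangs on and stand it upright on the blue mat; slide the lid of the wooden spoon box out along its grooves until it comes free and lay it flat on the worktop, grip upward, clear of box and caddy; then put every spoon from the box into the caddy. Leave the crockery and jars round about where they stand.

Things in the scene. Friction and masses are not known exactly. Their poses are not given: they have to be found in the camera images.
- spoon_box: Fixed wooden box 242 (x) x 166 (y) x 47 mm high; origin under its centre. Inner floor 6 mm up, 214 x 154 mm. The lid rides on ledges 34 mm up under lips (41.5 to 47 mm up, from x = +-106 mm outward) and slides out toward the box's -y; the +y wall stops it. 3 or 4 spoons lie inside along y, handles toward -y, in slots at x = -72, -24, 24, 72 mm, y about 0.
- lid: Loose wooden plate 226 (x) x 154 (y) x 5 mm, 0.22 kg, axes as the box's; origin at the centre of its underside. In the grooves it has 1.5 mm play at each side, 2.5 mm above; only friction holds it. Starts shut or up to 20 mm open; it is free of the grooves once its origin is 162 mm from the box's origin toward the box's -y.
- lid_grip (a point): Centre of the dark wooden grip bar in the middle of the lid's top: 60 mm along the lid's x, 16 mm along its y, 24 mm high (top 29 mm above the lid's underside); this point is 17 mm above the underside. Pinch it across y.
- caddy: Loose green tray with a hook, 0.22 kg; origin under its centre. 113 (x) x 173 (y) mm, walls 40 mm high, inner floor 4 mm up, inside 105 x 165 mm. At +x a plate 50 mm wide rises to a hook head (x 52 to 72 mm, top 90 mm up). The hook's rear leg hangs behind the rail: the caddy must rise 20 mm before it can leave the rail toward its own -x.
- caddy_grip (a point): Centre of the hook head: solid block 20 mm (caddy x) x 50 mm (y) x 14 mm high, 62.5 mm toward +x of the caddy's origin and 83 mm above its underside. Plate and rear leg below it are flush with it, 20 mm over both. Pinch it across the caddy's x, from above.
- stand: Fixed steel rail stand, 130 mm wide (its y); origin at worktop level under the front face of its flat rail (8 mm thick, top 108 mm up). The caddy hangs by its hook on the -x side, with axes as the stand's, underside 32 mm up.
- mat: Fixed blue mat 200 (its x) x 150 (its y) x 3 mm; origin at the centre of its underside. The caddy fits on it with its long side (173 mm, its y) along the mat's x.
- spoon_1: White soup spoon 130 x 42 x 19 mm, 40 g, loose; None when absent. Origin at the underside below the middle of its length; bowl toward its -x, handle toward its +x (8 to 65 mm). At x = 12 mm the neck is 20 mm wide (y) and its top 13 mm up: pinch it there across y.
- spoon_2: White soup spoon 130 x 42 x 19 mm, 40 g, loose; None when absent. Origin at the underside below the middle of its length; bowl toward its -x, handle toward its +x (8 to 65 mm). At x = 12 mm the neck is 20 mm wide (y) and its top 13 mm up: pinch it there across y.
- spoon_3: White soup spoon 130 x 42 x 19 mm, 40 g, loose; None when absent. Origin at the underside below the middle of its length; bowl toward its -x, handle toward its +x (8 to 65 mm). At x = 12 mm the neck is 20 mm wide (y) and its top 13 mm up: pinch it there across y.
- spoon_4: White soup spoon 130 x 42 x 19 mm, 40 g, loose; None when absent. Origin at the underside below the middle of its length; bowl toward its -x, handle toward its +x (8 to 65 mm). At x = 12 mm the neck is 20 mm wide (y) and its top 13 mm up: pinch it there across y.
- soup_bowl: Ribbed soup bowl 141 mm wide, 62 mm high, loose bystander, origin under its centre; leave it alone
- spice_jar: Spice jar 47 mm wide, 98 mm high, loose bystander, origin under its centre; leave it alone
- sauce_dish: Small white sauce dish 67 mm wide, 21 mm high, loose bystander, origin under its centre; leave it alone

How it is judged:
By the outcome, as a careful person would: the job done as asked, in the order asked, and still so for the second after the job is handed in, with the robot touching nothing.
Of spoon_1, spoon_2, spoon_3, spoon_4 only 3 to 4 are there at a start; the rules pass over those that are not, and their reading is None.
At some moment in a run one of caddy, lid may be knocked a few centimetres aside while the robot is not near it.
Once in a run the grip may slacken for a moment while it holds something.
It also fails if it takes over 210 s, if anything falls off the work surface, if the arm or the gripper's body presses on something with over 40 N, if the wrist force passes 120 N, or if a joint passes its speed limit or range.

## Working session

There is one attempt and no reset: what is moved stays moved. The work goes in short steps, Python scripts to look and compute and a tool call to move; the robot and the scene stay as the last step left them, time stands still between calls to the robot, and variables do not carry over. Pictures are saved under pics/ and viewed, at most 19 in all, crops included, and the job is handed in when it is done.

Besides the shell and the picture viewer there is one more tool, called after ">>>" as name(argument=value, ...), one argument or row to a line, values as JSON. send_rows: Moves the arm, as the interface text tells. Its arguments: {"type":"object","properties":{"series":{"type":"array","items":{"type":"array"}}},"required":["series"]}

```bash
ls; mkdir -p pics
cat > h.py <<'E'
import numpy as np, cv2
from scipy.spatial.transform import Rotation as R
from bench import telemetry, camera, ctrl, spotter
np.set_printoptions(precision=4,suppress=True)
def snap(n,f=None):
    c=camera(n)
    if f: cv2.imwrite('pics/'+f,cv2.cvtColor(np.array(c['pixels']),cv2.COLOR_RGB2BGR))
    return c
def Rq(q): return R.from_quat([q[1],q[2],q[3],q[0]])
def ray(c,uv):
    K=np.array(c['camera_matrix']);d=np.array([(uv[0]-K[0,2])/K[0,0],(uv[1]-K[1,2])/K[1,1],1])
    return Rq(c['orientation']).apply(d*[1,-1,-1])
def at_z(c,uv,z):
    d=ray(c,uv);p=np.array(c['xyz']);return p+d*(z-p[2])/d[2]
def proj(c,p):
    v=Rq(c['orientation']).inv().apply(np.array(p)-c['xyz'])*[1,-1,-1]
    u=np.array(c['camera_matrix'])@v;return u[:2]/u[2]
E
python3 - <<'E'
from h import *
for n in('top','scene'):
    c=snap(n,n+'0.png');print(n,c['xyz'],c['orientation'],np.array(c['camera_matrix'])[:2].round(1).tolist(),[k for k in c])
    for t in 'spoon_box lid lid_grip caddy caddy_grip stand mat spoon_1 soup_bowl spice_jar sauce_dish'.split():
        print(t,[(np.round(d['xyz'],3).tolist(),round(d['conf'],2)) for d in spotter.landmark_of(t,n)[:4]])
o=telemetry.get_obs();print(o)
E
```

```text
pics
top [ 0.2856 -0.0458  1.5838] [ 0.7109  0.0789 -0.0752 -0.6948] [[447.2, 0.0, 257.4], [0.0, 447.2, 188.8]] ['pixels', 'camera_matrix', 'xyz', 'orientation']
spoon_box []
lid [([0.482, 0.269, 0.035], 0.94)]
lid_grip [([0.479, 0.27, 0.054], 0.7)]
caddy [([0.506, -0.38, 0.029], 0.94), ([0.742, 0.292, 0.001], 0.54)]
caddy_grip [([0.562, -0.389, 0.116], 0.85)]
stand [([0.563, -0.39, -0.001], 0.73)]
mat [([0.537, -0.108, -0.001], 0.58)]
spoon_1 []
soup_bowl [([0.765, 0.089, 0.0], 0.56)]
spice_jar [([0.761, -0.084, 0.002], 0.53)]
sauce_dish [([0.738, 0.293, 0.002], 0.57)]
scene [-0.0019  0.6485  1.0244] [-0.3167 -0.1374  0.3581  0.8675] [[462.3, 0.0, 257.8], [0.0, 462.3, 189.4]] ['pixels', 'camera_matrix', 'xyz', 'orientation']
spoon_box []
lid [([0.478, 0.274, 0.033], 0.64), ([0.745, 0.29, 0.001], 0.39)]
lid_grip [([0.48, 0.265, 0.052], 0.76)]
caddy [([0.511, -0.373, 0.032], 0.92)]
caddy_grip [([0.565, -0.391, 0.112], 0.84)]
stand [([0.564, -0.384, -0.002], 0.81)]
mat [([0.535, -0.109, 0.001], 0.93)]
spoon_1 []
soup_bowl [([0.76, 0.085, -0.001], 0.75)]
spice_jar [([0.765, -0.085, -0.003], 0.92)]
sauce_dish [([0.744, 0.292, -0.002], 0.92)]
{'time_s': 1.2, 'q': array([-1.3633,  0.1808,  1.607 ,  0.    ,  1.3538, -0.2063]), 'dq': array([ 0.002 ,  0.0003,  0.0001,  0.0005,  0.0017, -0.0009]), 'joint_efforts': array([  0.0015, -44.4842, -35.1682,  -0.0002,   0.0006,   0.    ]), 'eef_pos': array([ 0.2312, -0.5265,  0.2313]), 'eef_rot': array([-0.    ,  0.9787,  0.2054,  0.    ]), 'wrist_force': array([0.0548, 0.0585, 0.5903]), 'torque': array([-0.0521, -0.0021,  0.0086]), 'grasp_force': 0.0, 'opening': 1.0018024159505254}
```

View pics/top0.png

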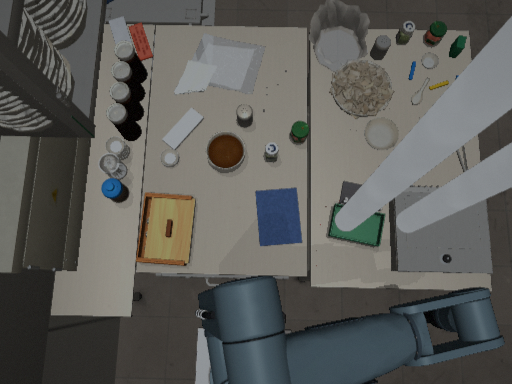

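View pics/scene0.png

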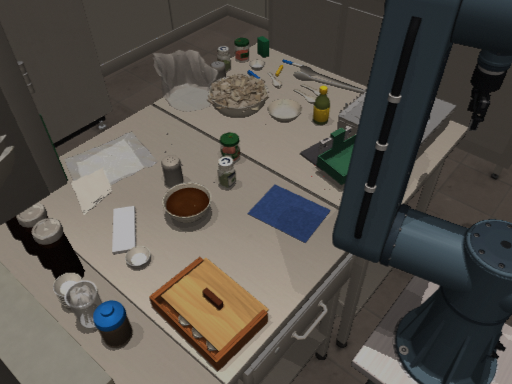

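Box (left) has its lid slightly open toward -y (spoons show at its +y side); the caddy hangs on its rail at px (357,225) in top; the mat is at (278,217). Two white poles in the top picture, ending at (345,225) and (405,225), need explaining first.

Run:
```python
from h import *
w=snap('wrist');print(w['camera_matrix'],w['xyz'],w['orientation'])
im=cv2.imread('pics/top0.png')[130:300,300:512];a=cv2.resize(im,None,fx=1.9,fy=1.9,interpolation=3)
b=cv2.cvtColor(np.array(w['pixels']),cv2.COLOR_RGB2BGR)
b=cv2.resize(b,(396,297))
H=max(a.shape[0],b.shape[0]);C=np.zeros((H,a.shape[1]+b.shape[1],3),np.uint8);C[:a.shape[0],:a.shape[1]]=a;C[:b.shape[0],a.shape[1]:]=b
cv2.imwrite('pics/m1.png',C)
```

```text
[[297.3186   0.     253.9935]
 [  0.     297.3186 193.487 ]
 [  0.       0.       1.    ]] [ 0.3071 -0.4935  0.3739] [ 0.8263 -0.1353  0.088  -0.5397]
```

View pics/m1.png

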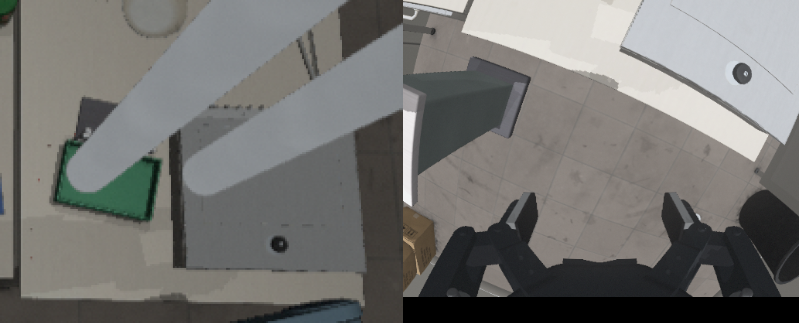

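```bash
cat >> h.py <<'E'
def warp(c,z,x0,x1,y0,y1,s=1000):  # metric ortho picture: row = (x1-x)*s, col=(y1-y)*s
    P=np.float32([[x0,y0],[x0,y1],[x1,y0],[x1,y1]])
    src=np.float32([proj(c,[*p,z]) for p in P]);dst=np.float32([[(y1-p[1])*s,(x1-p[0])*s] for p in P])
    im=cv2.cvtColor(np.array(c['pixels']),cv2.COLOR_RGB2BGR)
    return cv2.warpPerspective(im,cv2.getPerspectiveTransform(src,dst),(int((y1-y0)*s),int((x1-x0)*s)),flags=cv2.INTER_LINEAR)
def rect(c,z,b,lo,hi,s=1000):
    w=warp(c,z,*b,s);m=cv2.inRange(cv2.cvtColor(w,cv2.COLOR_BGR2HSV),np.array(lo),np.array(hi))
    m=cv2.morphologyEx(m,cv2.MORPH_OPEN,np.ones((5,5)));m=cv2.morphologyEx(m,cv2.MORPH_CLOSE,np.ones((9,9)))
    n=max(cv2.findContours(m,0,1)[0],key=cv2.contourArea);B=cv2.boxPoints(cv2.minAreaRect(n))
    P=np.array([[b[1]-p[1]/s,b[3]-p[0]/s] for p in B]);e=P[1]-P[0];f=P[2]-P[1]
    return P.mean(0),[(round(float(np.hypot(*v)),4),round(float(np.degrees(np.arctan2(v[1],v[0]))),1)) for v in(e,f)]
E
python3 - <<'E'
from h import *
for n in('top','scene'):
    c=snap(n)
    print('mat',rect(c,.003,(.38,.7,-.25,0),(100,80,30),(125,255,255)))
    print('box lid',rect(c,.047,(.3,.65,.1,.42),(3,90,30),(28,255,255)))
    if n=='top':print('caddy',rect(c,.072,(.38,.65,-.5,-.25),(60,60,10),(90,255,255)))
    cv2.imwrite('pics/wb_%s.png'%n,warp(c,.041,.3,.65,.1,.42))
a=cv2.imread('pics/wb_top.png');b=cv2.imread('pics/wb_scene.png');cv2.imwrite('pics/wb.png',np.hstack([a,b]))
E
```

```text
mat (array([ 0.5377, -0.109 ], dtype=float32), [(0.1484, -84.0), (0.1976, -174.0)])
box lid (array([0.4802, 0.2808], dtype=float32), [(0.2439, -3.1), (0.1814, -93.1)])
caddy (array([ 0.504, -0.373], dtype=float32), [(0.1166, -11.7), (0.1759, -101.7)])
mat (array([ 0.54  , -0.1125], dtype=float32), [(0.1489, -84.0), (0.1987, -174.0)])
box lid (array([0.4751, 0.286 ], dtype=float32), [(0.2593, -3.0), (0.1863, -93.0)])
```

View pics/wb.png

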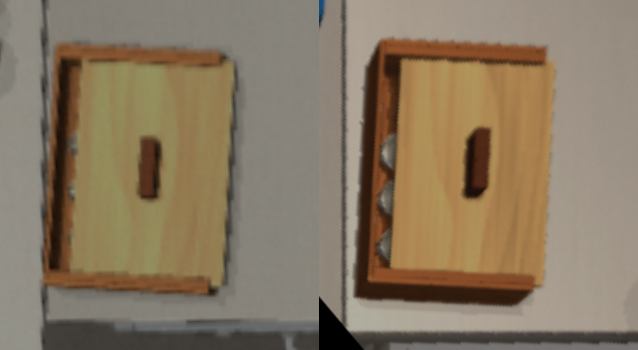

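>>> send_rows(
  series=[
    [[0, 0, 4], [20, 20, 20], -1],
    [[0, 0, 8], [50, 40, 40], -1],
    [[0, 0, 12], [80, 60, 60], -1],
    [[0, 0, 12], [110, 80, 80], -1],
    [[0, 0, 12], [140, 100, 90], -1],
    [[0, 0, 12], [160, 110, 90], -1],
    [[0, 0, 12], [160, 110, 90], -1],
  ],
)

```text
time_s: 2.22
eef_pos: [0.3923, -0.4156, 0.3214]
eef_rot: [0.0, 0.951, 0.308, 0.0]
wrist_force: [-0.3, -1.2, -0.1]
opening: 1.001
grasp_force: 0.0
```

Mat yaw ≈ 6°, box/lid yaw ≈ -3° with the lid about 16 mm open toward -y, caddy yaw ≈ -12°. Three spoons show at the gap (rows 155, 200, 245). Now check the poles.

Run:
```python
from h import *
c=snap('scene');b=cv2.cvtColor(np.array(c['pixels']),cv2.COLOR_RGB2BGR)
w=snap('wrist');b2=cv2.cvtColor(np.array(w['pixels']),cv2.COLOR_RGB2BGR)
cv2.imwrite('pics/m2.png',cv2.resize(np.hstack([b,b2]),(800,300),interpolation=cv2.INTER_AREA))
for t in('caddy','caddy_grip','stand'):print(t,[(np.round(d['xyz'],4).tolist(),round(d['conf'],2)) for d in spotter.landmark_of(t,'wrist')[:2]])
```

```text
caddy [([0.5112, -0.3795, 0.0309], 0.95)]
caddy_grip [([0.566, -0.3876, 0.1126], 0.68)]
stand [([0.5669, -0.3855, 0.1109], 0.68)]
```

View pics/m2.png

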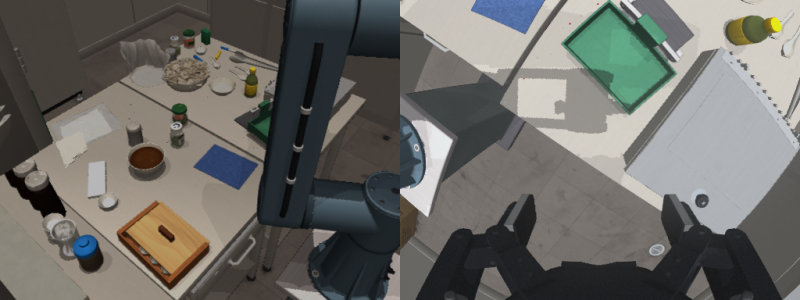

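>>> send_rows(
  series=[
    [[0, 0, 10], [40, 7, 0], -0.2],
    [[0, 0, 20], [80, 14, -20], -0.2],
    [[0, 0, 30], [120, 20, -40], -0.2],
    [[0, 0, 40], [150, 25, -60], -0.2],
    [[0, 0, 42], [172, 27, -90], -0.2],
    [[0, 0, 42], [172, 27, -130], -0.2],
    [[0, 0, 42], [172, 27, -140], -0.2],
    [[0, 0, 42], [172, 27, -140], -0.2],
  ],
)

```text
time_s: 3.48
eef_pos: [0.5625, -0.3899, 0.1811]
eef_rot: [-0.001, 0.779, 0.627, -0.0]
wrist_force: [0.1, -0.2, 0.8]
opening: 0.598
grasp_force: 0.0
```

Run:
```python
from h import *
o=telemetry.get_obs();print(o['eef_pos'],o['q'],o['opening'],Rq(o['eef_rot']).as_matrix()[:,1])
w=snap('wrist','w3.png')
for t in('caddy','caddy_grip','stand'):print(t,[(np.round(d['xyz'],4).tolist(),round(d['conf'],2)) for d in spotter.landmark_of(t,'wrist')[:2]])
```

```text
[ 0.5625 -0.3899  0.1811] [-0.7791  0.4619  1.3495 -0.0001  1.3313 -0.5634] 0.5980563000288417 [ 0.9769 -0.2139 -0.001 ]
caddy [([0.5121, -0.3803, 0.0315], 0.95)]
caddy_grip [([0.5122, -0.3799, 0.0298], 0.73), ([0.5653, -0.3886, 0.111], 0.63)]
stand [([0.5629, -0.387, 0.0], 0.76)]
```

View pics/w3.png

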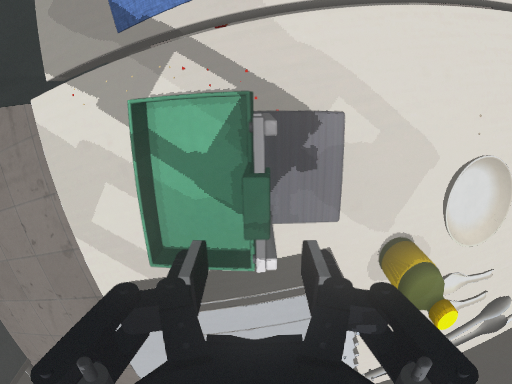

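The hook head (px 257,205) lies between the fingers (centre col ≈253), and the bottle is clear. Go down and pinch.

>>> send_rows(
  series=[
    [[0, 0, 0], [2, 1, -40], -0.2],
    [[0, 0, 0], [2, 1, -75], -0.2],
    [[0, 0, 0], [2, 1, -87], -0.2],
    [[0, 0, 0], [2, 1, -87], -0.2],
    [[0, 0, 0], [2, 1, -87], 1],
    [[0, 0, 0], [2, 1, -87], 1],
    [[0, 0, 0], [2, 1, -87], 1],
    [[0, 0, 0], [2, 1, -87], 1],
    [[0, 0, 0], [2, 1, -87], 1],
  ],
)

```text
time_s: 4.8
eef_pos: [0.566, -0.3894, 0.0968]
eef_rot: [0.002, 0.779, 0.627, 0.0]
wrist_force: [-1.9, 1.1, 6.3]
opening: 0.221
grasp_force: 59.6
```

>>> send_rows(
  series=[
    [[0, 0, 0], [0, 0, 10], 1],
    [[0, 0, 0], [0, 0, 20], 1],
    [[0, 0, 0], [0, 0, 32], 1],
    [[0, 0, 0], [0, 0, 48], 1],
    [[0, 0, 0], [0, 0, 70], 1],
    [[0, 0, 0], [0, 0, 90], 1],
    [[0, 0, 0], [0, 0, 90], 1],
  ],
)

```text
time_s: 5.68
eef_pos: [0.5665, -0.3897, 0.1878]
eef_rot: [0.003, 0.779, 0.627, 0.0]
wrist_force: [0.2, 0.2, -3.4]
opening: 0.223
grasp_force: 58.6
```

Run:
```python
from h import *
o=telemetry.get_obs();print(o['eef_pos'],o['opening'],o['wrist_force'],o['torque'])
w=snap('wrist')
for t in('caddy','caddy_grip'):print(t,[(np.round(d['xyz'],4).tolist(),round(d['conf'],2)) for d in spotter.landmark_of(t,'wrist')[:2]])
```

```text
[ 0.5665 -0.3897  0.1878] 0.22282151060845848 [ 0.1644  0.2004 -3.4029] [-0.0201 -0.1792  0.0245]
caddy [([0.5102, -0.3797, 0.121], 0.81)]
caddy_grip [([0.567, -0.3895, 0.2066], 0.6)]
```

>>> send_rows(
  series=[
    [[0, 0, 0], [-8, 2, 0], 1],
    [[0, 0, -6], [-20, 20, 0], 1],
    [[0, 0, -14], [-25, 45, 0], 1],
    [[0, 0, -23], [-25, 72, 0], 1],
    [[0, 0, -32], [-25, 100, 0], 1],
    [[0, 0, -41], [-25, 130, 0], 1],
    [[0, 0, -50], [-25, 160, -10], 1],
    [[0, 0, -59], [-22, 190, -30], 1],
    [[0, 0, -67], [-22, 210, -50], 1],
    [[0, 0, -72], [-22, 219, -60], 1],
  ],
)

```text
time_s: 7.08
eef_pos: [0.5414, -0.1676, 0.1222]
eef_rot: [-0.001, 0.999, 0.049, -0.002]
wrist_force: [0.3, -0.5, -3.2]
opening: 0.225
grasp_force: 58.9
```

>>> send_rows(
  series=[
    [[0, 0, 0], [0, 0, 0], 1],
    [[0, 0, 0], [0, 0, -10], 1],
  ],
)

```text
time_s: 7.32
eef_pos: [0.5439, -0.1704, 0.1151]
eef_rot: [0.001, 0.999, 0.051, 0.001]
wrist_force: [1.0, -0.3, -2.1]
opening: 0.221
grasp_force: 58.7
```

Run:
```python
from h import *
o=telemetry.get_obs();print(o['eef_pos'],o['opening'],o['wrist_force'],o['torque'],Rq(o['eef_rot']).as_matrix()[:,1])
for n in('wrist','top'):
    w=snap(n,'p4%s.png'%n)
    for t in('caddy','caddy_grip','mat'):print(n,t,[(np.round(d['xyz'],4).tolist(),round(d['conf'],2)) for d in spotter.landmark_of(t,n)[:2]])
```

```text
[ 0.5439 -0.1704  0.1151] 0.22135631706128903 [ 1.0393 -0.2841 -2.1053] [-0.1535  0.038   0.0217] [ 0.101  -0.9949  0.0018]
wrist caddy [([0.5401, -0.1127, 0.0503], 0.9)]
wrist caddy_grip [([0.5424, -0.1698, 0.1315], 0.93)]
wrist mat []
top caddy [([0.5372, -0.112, 0.049], 0.71)]
top caddy_grip [([0.5413, -0.1691, 0.1321], 0.71)]
top mat []
```

View pics/p4wrist.png

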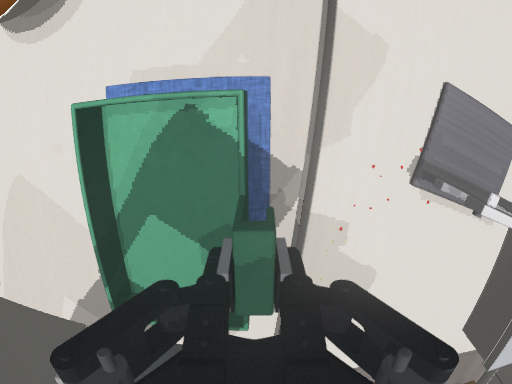

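The caddy is held straight and over the mat, about 47 mm above it. Set it down.

>>> send_rows(
  series=[
    [[0, 0, 0], [0, 1, -20], 1],
    [[0, 0, 0], [0, 1, -34], 1],
    [[0, 0, 0], [0, 1, -41], 1],
    [[0, 0, 0], [0, 1, -45], 1],
    [[0, 0, 0], [0, 1, -47], 1],
    [[0, 0, 0], [0, 1, -47], 1],
  ],
)

```text
time_s: 8.48
eef_pos: [0.5437, -0.1691, 0.0682]
eef_rot: [0.001, 0.999, 0.05, 0.0]
wrist_force: [-2.5, -2.2, 2.3]
opening: 0.22
grasp_force: 59.6
```

>>> send_rows(
  series=[
    [[0, 0, 0], [0, 0, 0], -0.2],
    [[0, 0, 0], [0, 0, 0], -0.2],
    [[0, 0, 0], [0, 0, 0], -0.2],
    [[0, 0, 0], [0, 0, 20], -0.2],
    [[0, 0, 0], [0, 0, 55], -0.2],
    [[0, 0, 0], [0, 0, 100], -0.2],
    [[0, 0, 0], [0, 20, 130], -0.2],
    [[0, 0, -3], [-10, 60, 140], -0.2],
    [[0, 0, -6], [-20, 110, 140], -0.2],
    [[0, 0, -9], [-30, 165, 140], -0.2],
  ],
)

```text
time_s: 9.72
eef_pos: [0.5129, -0.0023, 0.2076]
eef_rot: [-0.0, 1.0, -0.03, 0.0]
wrist_force: [0.9, -0.1, -0.1]
opening: 0.599
grasp_force: 0.0
```

>>> send_rows(
  series=[
    [[0, 0, 0], [-7, 55, 0], -0.2],
    [[0, 0, 0], [-14, 110, 0], -0.2],
    [[0, 0, 0], [-21, 165, 0], -0.2],
    [[0, 0, 0], [-28, 215, -10], -0.2],
    [[0, 0, 0], [-31, 240, -20], -0.2],
    [[0, 0, 0], [-31, 240, -30], -0.2],
    [[0, 0, 0], [-31, 240, -30], -0.2],
  ],
)

```text
time_s: 10.6
eef_pos: [0.4816, 0.2358, 0.1763]
eef_rot: [0.0, 1.0, -0.029, -0.001]
wrist_force: [-0.9, 0.6, -0.3]
opening: 0.601
grasp_force: 0.0
```

Run:
```python
from h import *
o=telemetry.get_obs();print(o['eef_pos'],o['opening'],o['wrist_force'],Rq(o['eef_rot']).as_matrix()[:,1])
for n in('wrist','top'):
    w=snap(n,'p5%s.png'%n)
    for t in('lid','lid_grip','spoon_box','caddy','mat','caddy_grip'):print(n,t,[(np.round(d['xyz'],4).tolist(),round(d['conf'],2)) for d in spotter.landmark_of(t,n)[:2]])
```

```text
[0.4816 0.2358 0.1763] 0.6007114005381183 [-0.856   0.5614 -0.3253] [-0.0574 -0.9984  0.001 ]
wrist lid [([0.4767, 0.2641, 0.036], 0.86)]
wrist lid_grip [([0.4836, 0.2662, 0.0488], 0.72)]
wrist spoon_box []
wrist caddy [([0.5394, -0.1093, 0.0038], 0.92)]
wrist mat []
wrist caddy_grip []
top lid [([0.4828, 0.272, 0.0384], 0.7)]
top lid_grip [([0.4812, 0.2714, 0.0512], 0.57)]
top spoon_box []
top caddy [([0.5369, -0.1094, 0.0014], 0.78), ([0.7603, -0.0853, 0.0001], 0.2)]
top mat []
top caddy_grip [([0.5433, -0.1689, 0.0853], 0.59)]
```

View pics/p5wrist.png

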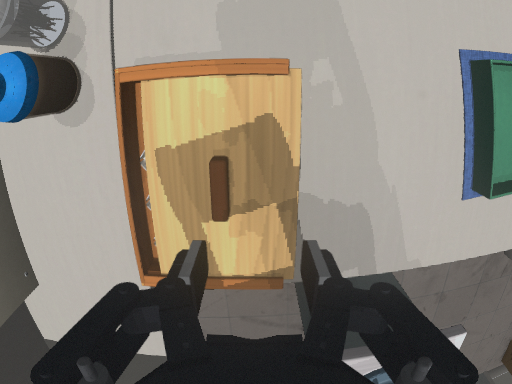

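The caddy stands on the mat, the lid is untouched, and its grip bar (px 219,188) is ~32 mm toward +y. Pinch the bar.

>>> send_rows(
  series=[
    [[0, 0, 0], [0, 16, -20], -0.2],
    [[0, 0, 0], [0, 32, -50], -0.2],
    [[0, 0, 0], [0, 32, -90], -0.2],
    [[0, 0, 0], [0, 32, -118], -0.2],
    [[0, 0, 0], [0, 32, -130], -0.2],
    [[0, 0, 0], [0, 32, -132], 1],
    [[0, 0, 0], [0, 32, -132], 1],
    [[0, 0, 0], [0, 32, -132], 1],
    [[0, 0, 0], [0, 32, -132], 1],
    [[0, 0, 0], [0, 32, -132], 1],
  ],
)

```text
time_s: 12.55
eef_pos: [0.4832, 0.2688, 0.0465]
eef_rot: [-0.0, 1.0, -0.029, 0.001]
wrist_force: [-0.8, 0.2, 5.8]
opening: 0.173
grasp_force: 61.7
```

>>> send_rows(
  series=[
    [[0, 0, 0], [0, -8, 0], 1],
    [[0, 0, 0], [-1, -20, 0], 1],
    [[0, 0, 0], [-2, -36, 0], 1],
    [[0, 0, 0], [-3, -52, 0], 1],
    [[0, 0, 0], [-4, -68, 0], 1],
    [[0, 0, 0], [-4, -84, 0], 1],
  ],
)

```text
time_s: 13.3
eef_pos: [0.4791, 0.1847, 0.0463]
eef_rot: [-0.001, 1.0, -0.029, 0.001]
wrist_force: [0.5, 3.9, 5.1]
opening: 0.17
grasp_force: 61.6
```

>>> send_rows(
  series=[
    [[0, 0, 0], [-1, -16, 0], 1],
    [[0, 0, 0], [-2, -32, 0], 1],
    [[0, 0, 0], [-3, -48, 0], 1],
    [[0, 0, 0], [-3, -64, 0], 1],
    [[0, 0, 0], [-4, -80, 0], 1],
    [[0, 0, 0], [-5, -95, 0], 1],
    [[0, 0, 0], [-5, -105, 0], 1],
    [[0, 0, 0], [-5, -105, 0], 1],
  ],
)

```text
time_s: 14.3
eef_pos: [0.4732, 0.0787, 0.0452]
eef_rot: [0.0, 1.0, -0.029, -0.0]
wrist_force: [0.9, 1.0, -3.2]
opening: 0.169
grasp_force: 60.6
```

Run:
```python
from h import *
o=telemetry.get_obs();print(o['eef_pos'],o['opening'],o['wrist_force'],o['torque'])
for n in('wrist','top'):
    w=snap(n,'p6%s.png'%n)
    for t in('lid','lid_grip','spoon_box','caddy','spoon_1'):print(n,t,[(np.round(d['xyz'],4).tolist(),round(d['conf'],2)) for d in spotter.landmark_of(t,n)[:5]])
```

```text
[0.4732 0.0787 0.0452] 0.16927045828443682 [ 0.8702  0.987  -3.1758] [-0.0182 -0.011   0.0283]
wrist lid [([0.473, 0.079, 0.0347], 0.89)]
wrist lid_grip [([0.4705, 0.0753, 0.0474], 0.56)]
wrist spoon_box [([0.4688, 0.0787, 0.0343], 0.62), ([0.481, 0.2856, 0.0011], 0.56)]
wrist caddy [([0.5422, -0.1113, 0.0036], 0.95)]
wrist spoon_1 [([0.4572, 0.2867, 0.0111], 0.67), ([0.5068, 0.2931, 0.0084], 0.55)]
top lid [([0.4694, 0.0804, 0.0348], 0.8)]
top lid_grip [([0.4698, 0.0827, 0.0507], 0.56), ([0.7601, -0.0833, 0.002], 0.33)]
top spoon_box [([0.4808, 0.2911, 0.0008], 0.6)]
top caddy [([0.5388, -0.1057, 0.004], 0.76)]
top spoon_1 [([0.409, 0.2915, 0.006], 0.73), ([0.4543, 0.2944, 0.0035], 0.73), ([0.5049, 0.2897, 0.0073], 0.5)]
```

View pics/p6wrist.png

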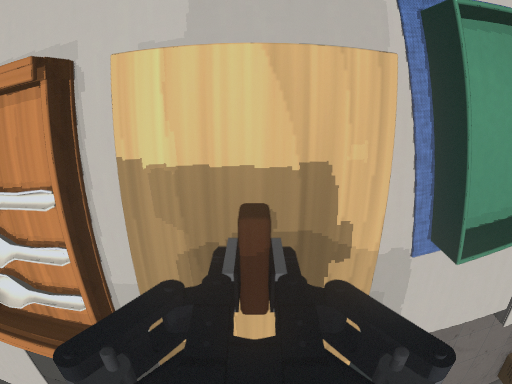

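The lid is clear of the box and hangs level between box and caddy; three spoons lie in the box and the far slot is empty. Lower the lid by 34 mm.

>>> send_rows(
  series=[
    [[0, 0, 0], [0, 0, -14], 1],
    [[0, 0, 0], [0, 0, -26], 1],
    [[0, 0, 0], [0, 0, -32], 1],
    [[0, 0, 0], [0, 0, -35], 1],
    [[0, 0, 0], [0, 0, -35], 1],
  ],
)

```text
time_s: 15.52
eef_pos: [0.4721, 0.0796, 0.0125]
eef_rot: [0.0, 1.0, -0.028, -0.002]
wrist_force: [-18.8, -0.5, 38.7]
opening: 0.174
grasp_force: 66.1
```

>>> send_rows(
  series=[
    [[0, 0, 0], [0, 0, 2], 1],
    [[0, 0, 0], [0, 0, 2], -0.2],
    [[0, 0, 0], [0, 0, 3], -0.2],
    [[0, 0, 0], [0, 0, 3], -0.2],
    [[0, 0, 0], [0, 0, 20], -0.2],
    [[0, 0, 0], [0, 0, 50], -0.2],
    [[0, 0, 0], [0, 20, 100], -0.2],
    [[0, 0, 0], [0, 60, 140], -0.2],
    [[0, 0, 0], [0, 120, 160], -0.2],
    [[0, 0, 0], [0, 160, 160], -0.2],
  ],
)

```text
time_s: 16.77
eef_pos: [0.4747, 0.242, 0.1743]
eef_rot: [-0.001, 1.0, -0.028, 0.003]
wrist_force: [-0.1, -0.0, -0.2]
opening: 0.601
grasp_force: 0.0
```

Run:
```python
from h import *
o=telemetry.get_obs();print(o['eef_pos'],o['opening'],o['wrist_force'],Rq(o['eef_rot']).as_matrix()[:,1],o['q'])
for n in('wrist','top'):
    w=snap(n,'p7%s.png'%n)
    for t in('lid','spoon_box','caddy','spoon_1'):print(n,t,[(np.round(d['xyz'],4).tolist(),round(d['conf'],2)) for d in spotter.landmark_of(t,n)[:5]])
```

```text
[0.4747 0.242  0.1743] 0.6014680766227547 [-0.0746 -0.0377 -0.2243] [-0.0567 -0.9984 -0.0022] [0.2484 0.1421 1.7726 0.0003 1.2205 1.8759]
wrist lid [([0.468, 0.0798, 0.0021], 0.58)]
wrist spoon_box []
wrist caddy [([0.5391, -0.1067, 0.0051], 0.74)]
wrist spoon_1 [([0.5061, 0.2936, 0.0082], 0.79), ([0.4571, 0.2852, 0.0103], 0.71), ([0.4074, 0.287, 0.0067], 0.59)]
top lid [([0.4725, 0.0831, 0.0007], 0.93)]
top spoon_box [([0.4855, 0.2956, -0.0001], 0.8)]
top caddy [([0.5364, -0.109, 0.0026], 0.75)]
top spoon_1 [([0.7413, 0.2919, 0.0032], 0.57), ([0.455, 0.2923, 0.0051], 0.5), ([0.4077, 0.2925, 0.0088], 0.44)]
```

View pics/p7wrist.png

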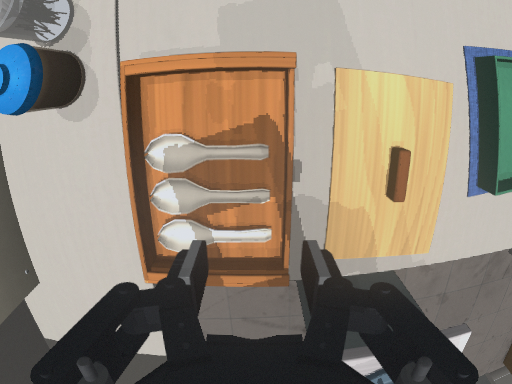

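Lid lies flat; box holds three spoons with handles at px rows 152, 196, 236 (bowls left). Compute necks with the fisheye calibration.

```bash
cat >> h.py <<'E'
def wz(c,uv,z):
    K=np.array(c['camera_matrix']);d=np.array([uv[0]-K[0,2],uv[1]-K[1,2]]);t=np.hypot(*d)/K[0,0];d/=np.hypot(*d)
    v=Rq(c['orientation']).apply(np.array([d[0]*np.sin(t),d[1]*np.sin(t),np.cos(t)])*[1,-1,-1]);p=np.array(c['xyz'])
    return p+v*(z-p[2])/v[2]
E
python3 - <<'E'
from h import *
w=snap('wrist')
im=cv2.cvtColor(cv2.cvtColor(np.array(w['pixels']),cv2.COLOR_RGB2BGR),cv2.COLOR_BGR2HSV)
m=cv2.inRange(im[120:252,135:285],np.array([0,0,60]),np.array([180,60,255]))
for n in cv2.findContours(m,0,2)[0]:
    if cv2.contourArea(n)<300: continue
    P=np.array([wz(w,p[0]+[135,120],.017)[:2] for p in n]);
    r=cv2.minAreaRect(np.float32(P*1000));h=P[P[:,1]<P[:,1].min()+.05]
    print('centre',np.round(r[0],1),np.round(r[1],1),round(r[2],1),'handle mid',((h.max(0)+h.min(0))/2*1000).round(1),'y',P[:,1].min(),P[:,1].max())
E
```

```text
centre [410.9 293.3] [131.3  40.9] 88.6 handle mid [408.6 241.9] y 0.2275369868949243 0.3589696253774739
centre [456.8 293.2] [132.4  42.5] 86.0 handle mid [455.  250.2] y 0.22656292447640713 0.35925005582826697
centre [507.5 292.8] [ 41.6 132.7] 0.0 handle mid [502.8 248. ] y 0.2264224547431942 0.35912794752874433
```

>>> send_rows(
  series=[
    [[0, 0, 10], [5, 5, 0], 0.15],
    [[0, 0, 20], [10, 10, 0], 0.15],
    [[0, 0, 30], [15, 15, 0], 0.15],
    [[0, 0, 40], [20, 20, 0], 0.15],
    [[0, 0, 50], [25, 28, 0], 0.15],
    [[0, 0, 60], [31, 38, 0], 0.15],
    [[0, 0, 70], [31, 38, -10], 0.15],
    [[0, 0, 80], [31, 38, -30], 0.15],
    [[0, 0, 90], [31, 38, -60], 0.15],
    [[0, 0, 90], [31, 38, -90], 0.15],
  ],
)

```text
time_s: 18.58
eef_pos: [0.5045, 0.2771, 0.0796]
eef_rot: [0.0, 0.727, 0.687, 0.0]
wrist_force: [0.1, 0.8, 0.7]
opening: 0.426
grasp_force: 0.0
```

>>> send_rows(
  series=[
    [[0, 0, 0], [0, 0, -20], 0.15],
    [[0, 0, 0], [0, 0, -20], 0.15],
  ],
)

```text
time_s: 18.82
eef_pos: [0.5031, 0.2769, 0.0587]
eef_rot: [-0.001, 0.727, 0.686, -0.002]
wrist_force: [-0.7, 0.6, -0.8]
opening: 0.427
grasp_force: 0.0
```

Run:
```python
from h import *
o=telemetry.get_obs();print(o['eef_pos'],o['opening'],o['wrist_force'],Rq(o['eef_rot']).as_matrix()[:,1],o['q'])
w=snap('wrist','p8.png')
print([(np.round(d['xyz'],4).tolist(),round(d['conf'],2)) for d in spotter.landmark_of('spoon_1','wrist')[:5]])
```

```text
[0.5031 0.2769 0.0587] 0.4273088630889945 [-0.7457  0.647  -0.7796] [ 0.9983 -0.0581 -0.0033] [0.2965 0.3936 1.7239 0.     1.0276 0.3546]
[([0.5069, 0.2963, 0.008], 0.94), ([0.4548, 0.2898, 0.0077], 0.92), ([0.4084, 0.2873, 0.0067], 0.71)]
```

View pics/p8.png

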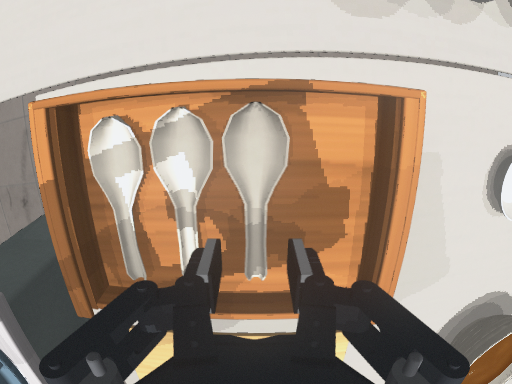

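>>> send_rows(
  series=[
    [[0, 0, 0], [2, 3, -20], 0.15],
    [[0, 0, 0], [2, 3, -38], 0.15],
    [[0, 0, 0], [2, 3, -47], 0.15],
    [[0, 0, 0], [2, 3, -47], 0.15],
    [[0, 0, 0], [2, 3, -47], 1],
    [[0, 0, 0], [2, 3, -47], 1],
    [[0, 0, 0], [2, 3, -47], 1],
    [[0, 0, 0], [2, 3, -47], 1],
    [[0, 0, 0], [2, 3, -46], 1],
  ],
)

```text
time_s: 20.05
eef_pos: [0.5062, 0.2805, 0.0143]
eef_rot: [0.0, 0.727, 0.686, 0.0]
wrist_force: [-1.1, 0.3, -0.3]
opening: 0.165
grasp_force: 58.1
```

>>> send_rows(
  series=[
    [[0, 0, 0], [0, 0, 20], 1],
    [[0, 0, 0], [0, 0, 55], 1],
    [[0, 0, 0], [0, 0, 100], 1],
    [[0, 0, -5], [2, -20, 120], 1],
    [[0, 0, -15], [4, -60, 120], 1],
    [[0, 0, -25], [6, -105, 120], 1],
    [[0, 0, -35], [8, -150, 120], 1],
    [[0, 0, -45], [10, -195, 120], 1],
    [[0, 0, -55], [12, -240, 120], 1],
    [[0, 0, -65], [14, -285, 120], 1],
  ],
)

```text
time_s: 21.3
eef_pos: [0.5203, -0.006, 0.1355]
eef_rot: [0.0, 0.983, 0.186, 0.001]
wrist_force: [0.5, 0.5, -0.0]
opening: 0.164
grasp_force: 58.2
```

>>> send_rows(
  series=[
    [[0, 0, -8], [2, -40, 0], 1],
    [[0, 0, -16], [4, -70, -10], 1],
    [[0, 0, -16], [4, -83, -30], 1],
    [[0, 0, -16], [4, -83, -40], 1],
    [[0, 0, -16], [4, -83, -40], 1],
  ],
)

```text
time_s: 21.92
eef_pos: [0.5236, -0.0867, 0.094]
eef_rot: [-0.0, 0.999, 0.05, -0.001]
wrist_force: [-0.2, 0.5, -0.9]
opening: 0.163
grasp_force: 58.2
```

Run:
```python
from h import *
o=telemetry.get_obs();print(o['eef_pos'],o['opening'],o['grasp_force'],Rq(o['eef_rot']).as_matrix()[:,1])
for n in('wrist','top'):
    w=snap(n,'p9%s.png'%n)
    for t in('lid','caddy','caddy_grip','spoon_1'):print(n,t,[(np.round(d['xyz'],4).tolist(),round(d['conf'],2)) for d in spotter.landmark_of(t,n)[:5]])
```

```text
[ 0.5236 -0.0867  0.094 ] 0.16281897943601453 58.224723254243145 [ 0.0998 -0.995  -0.001 ]
wrist lid [([0.4688, 0.0786, 0.0003], 0.74)]
wrist caddy [([0.5391, -0.1086, 0.0042], 0.63)]
wrist caddy_grip [([0.5459, -0.1668, 0.085], 0.61)]
wrist spoon_1 [([0.5341, -0.0823, 0.0883], 0.56)]
top lid [([0.4705, 0.0805, 0.0179], 0.15)]
top caddy [([0.5338, -0.1101, 0.0031], 0.84), ([0.5424, -0.1697, 0.0871], 0.2)]
top caddy_grip [([0.5391, -0.1679, 0.0828], 0.97), ([0.4713, 0.0832, 0.0006], 0.26)]
top spoon_1 [([0.4099, 0.2945, 0.009], 0.7), ([0.4553, 0.292, 0.0023], 0.67), ([0.5334, -0.0853, 0.0898], 0.38)]
```

View pics/p9wrist.png

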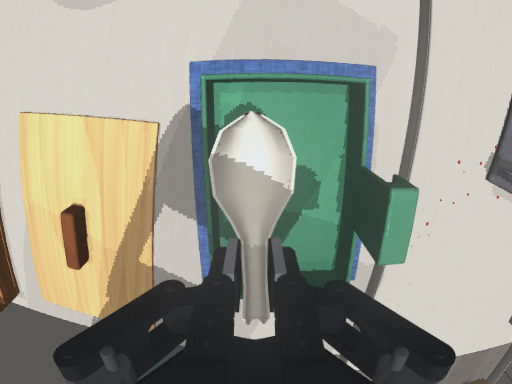

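Spoon 1 is held in line with the caddy, left half of the tray, clear of walls. Lower and release.

>>> send_rows(
  series=[
    [[0, 0, 0], [0, -3, -25], 1],
    [[0, 0, 0], [0, -3, -50], 1],
    [[0, 0, 0], [0, -3, -66], 1],
    [[0, 0, 0], [0, -3, -73], 1],
    [[0, 0, 0], [0, -3, -73], 1],
  ],
)

```text
time_s: 23.05
eef_pos: [0.5242, -0.0904, 0.0212]
eef_rot: [-0.0, 0.999, 0.05, -0.0]
wrist_force: [-0.8, 0.8, -0.5]
opening: 0.164
grasp_force: 58.2
```

>>> send_rows(
  series=[
    [[0, 0, 0], [0, 0, 0], 0.45],
    [[0, 0, 0], [0, 0, 0], 0.45],
    [[0, 0, 0], [0, 0, 4], 0.45],
    [[0, 0, 0], [0, 0, 30], 0.45],
    [[0, 0, 0], [0, 0, 75], 0.45],
    [[0, 0, 0], [0, 0, 115], 0.4],
    [[0, 0, 6], [-5, 30, 120], 0.15],
    [[0, 0, 16], [-15, 80, 120], 0.15],
    [[0, 0, 26], [-25, 130, 120], 0.15],
    [[0, 0, 36], [-35, 185, 120], 0.15],
  ],
)

```text
time_s: 24.3
eef_pos: [0.4891, 0.0957, 0.1421]
eef_rot: [0.0, 0.934, 0.358, 0.001]
wrist_force: [0.5, -0.5, -1.2]
opening: 0.423
grasp_force: 0.0
```

>>> send_rows(
  series=[
    [[0, 0, 10], [-8, 55, 0], 0.15],
    [[0, 0, 20], [-16, 105, 0], 0.15],
    [[0, 0, 30], [-24, 150, 0], 0.15],
    [[0, 0, 40], [-32, 180, 0], 0.15],
    [[0, 0, 45], [-33, 186, -20], 0.15],
    [[0, 0, 45], [-33, 186, -60], 0.15],
    [[0, 0, 45], [-33, 186, -80], 0.15],
    [[0, 0, 45], [-33, 186, -80], 0.15],
  ],
)

```text
time_s: 25.3
eef_pos: [0.4549, 0.2801, 0.0601]
eef_rot: [-0.001, 0.727, 0.687, -0.002]
wrist_force: [-0.1, -0.0, -0.2]
opening: 0.427
grasp_force: 0.0
```

Run:
```python
from h import *
o=telemetry.get_obs();print(o['eef_pos'],o['opening'],o['grasp_force'],Rq(o['eef_rot']).as_matrix()[:,1])
for n in('wrist','top'):
    w=snap(n,'p10%s.png'%n)
    for t in('lid','caddy','spoon_1'):print(n,t,[(np.round(d['xyz'],4).tolist(),round(d['conf'],2)) for d in spotter.landmark_of(t,n)[:5]])
a=cv2.resize(cv2.imread('pics/p10wrist.png'),(400,300));b=cv2.resize(cv2.imread('pics/p10top.png')[120:270,130:330],(400,300),interpolation=3)
cv2.imwrite('pics/m10.png',np.hstack([a,b]))
```

```text
[0.4549 0.2801 0.0601] 0.42731446129716183 0.0 [ 0.9984 -0.0573 -0.0031]
wrist lid []
wrist caddy []
wrist spoon_1 [([0.4572, 0.2874, 0.0088], 0.75), ([0.4096, 0.2884, 0.0115], 0.7)]
top lid [([0.4704, 0.0833, 0.0018], 0.96)]
top caddy []
top spoon_1 [([0.4843, 0.2907, -0.0024], 0.54), ([0.5357, -0.0876, 0.0089], 0.51), ([0.455, 0.2897, 0.0043], 0.44), ([0.4083, 0.2908, 0.0069], 0.41)]
```

View pics/m10.png

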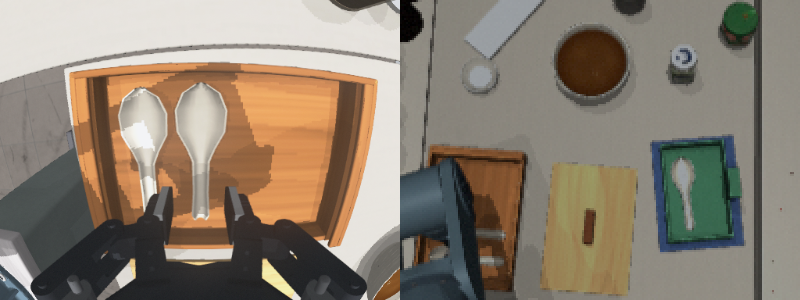

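Spoon 1 lies in the caddy's left half; spoon 2 is between the open fingers. Pick it.

>>> send_rows(
  series=[
    [[0, 0, 0], [1, 0, -20], 0.15],
    [[0, 0, 0], [1, 0, -38], 0.15],
    [[0, 0, 0], [1, 0, -48], 0.15],
    [[0, 0, 0], [1, 0, -48], 0.15],
    [[0, 0, 0], [1, 0, -48], 1],
    [[0, 0, 0], [1, 0, -48], 1],
    [[0, 0, 0], [1, 0, -48], 1],
    [[0, 0, 0], [1, 0, -48], 1],
    [[0, 0, 0], [1, 0, -47], 1],
  ],
)

```text
time_s: 26.82
eef_pos: [0.4572, 0.2805, 0.0143]
eef_rot: [-0.0, 0.727, 0.687, -0.0]
wrist_force: [0.1, -0.3, -1.3]
opening: 0.162
grasp_force: 58.3
```

>>> send_rows(
  series=[
    [[0, 0, 0], [0, 0, 20], 1],
    [[0, 0, 0], [0, 0, 55], 1],
    [[0, 0, 0], [0, 0, 100], 1],
    [[0, 0, -5], [4, -20, 120], 1],
    [[0, 0, -15], [12, -60, 130], 1],
    [[0, 0, -25], [20, -105, 130], 1],
    [[0, 0, -35], [28, -155, 130], 1],
    [[0, 0, -45], [36, -205, 130], 1],
    [[0, 0, -55], [44, -255, 130], 1],
    [[0, 0, -65], [52, -305, 130], 1],
  ],
)

```text
time_s: 28.08
eef_pos: [0.509, -0.0261, 0.1442]
eef_rot: [-0.0, 0.983, 0.185, -0.0]
wrist_force: [0.5, 0.4, -1.8]
opening: 0.171
grasp_force: 58.4
```

>>> send_rows(
  series=[
    [[0, 0, -8], [8, -50, 0], 1],
    [[0, 0, -16], [16, -85, 0], 1],
    [[0, 0, -16], [19, -103, -10], 1],
    [[0, 0, -16], [19, -103, -50], 1],
    [[0, 0, -16], [19, -103, -50], 1],
  ],
)

```text
time_s: 28.7
eef_pos: [0.5249, -0.1255, 0.0905]
eef_rot: [-0.002, 0.999, 0.051, -0.004]
wrist_force: [-0.2, -0.4, 0.2]
opening: 0.166
grasp_force: 58.5
```

Run:
```python
from h import *
o=telemetry.get_obs();print(o['eef_pos'],o['opening'],o['grasp_force'],Rq(o['eef_rot']).as_matrix()[:,1])
w=snap('wrist','p11.png')
for t in('lid','caddy','caddy_grip','spoon_1'):print(t,[(np.round(d['xyz'],4).tolist(),round(d['conf'],2)) for d in spotter.landmark_of(t,'wrist')[:5]])
```

```text
[ 0.5249 -0.1255  0.0905] 0.16584496808288035 58.450409735378344 [ 0.1021 -0.9948 -0.0048]
lid [([0.469, 0.0747, 0.0025], 0.58)]
caddy []
caddy_grip [([0.5434, -0.1662, 0.0845], 0.63)]
spoon_1 [([0.5384, -0.1296, 0.0853], 0.86), ([0.5349, -0.0832, 0.0091], 0.85)]
```

View pics/p11.png

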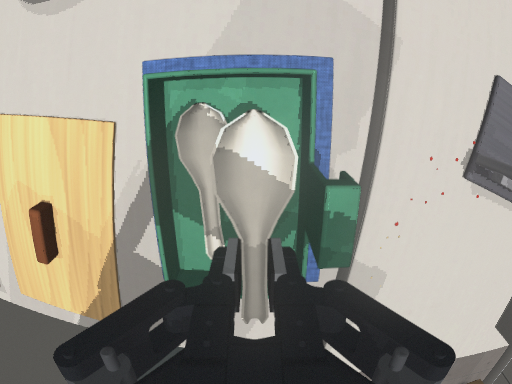

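Spoon 2 is over the caddy's right half beside spoon 1; the hook (px 340,220) is close to the right finger linkage, so lower gently and release a little high.

>>> send_rows(
  series=[
    [[0, 0, 0], [1, -3, -20], 1],
    [[0, 0, 0], [1, -3, -35], 1],
    [[0, 0, 0], [1, -3, -45], 1],
    [[0, 0, 0], [1, -3, -45], 1],
  ],
)

```text
time_s: 29.45
eef_pos: [0.5294, -0.1306, 0.0499]
eef_rot: [0.0, 0.999, 0.05, -0.0]
wrist_force: [-2.6, 1.8, 4.9]
opening: 0.159
grasp_force: 63.1
```

>>> send_rows(
  series=[
    [[0, 0, 0], [0, 0, -5], 1],
    [[0, 0, 0], [0, 0, -10], 1],
    [[0, 0, 0], [0, 0, -10], 1],
  ],
)

```text
time_s: 29.82
eef_pos: [0.5364, -0.1346, 0.0466]
eef_rot: [0.005, 0.999, 0.05, 0.007]
wrist_force: [0.4, -1.1, 28.8]
opening: 0.162
grasp_force: 60.9
```

>>> send_rows(
  series=[
    [[0, 0, 0], [0, 0, 6], 1],
    [[0, 0, 0], [0, 0, 20], 1],
    [[0, 0, 0], [0, 0, 30], 1],
  ],
)

```text
time_s: 30.2
eef_pos: [0.5291, -0.1303, 0.0698]
eef_rot: [-0.0, 0.999, 0.05, -0.0]
wrist_force: [0.2, -0.0, 0.4]
opening: 0.163
grasp_force: 60.9
```

Run:
```python
from h import *
o=telemetry.get_obs();print(o['eef_pos'],o['opening'],o['grasp_force'],o['wrist_force'],Rq(o['eef_rot']).as_matrix()[:,1])
w=snap('wrist','p12.png');c=snap('scene','p12s.png')
for t in('lid','caddy','caddy_grip','spoon_1'):print(t,[(np.round(d['xyz'],4).tolist(),round(d['conf'],2)) for d in spotter.landmark_of(t,'wrist')[:5]])
u=proj(c,[.54,-.12,.1]);print(u)
b=cv2.imread('pics/p12s.png');x,y=int(u[0]),int(u[1]);b=cv2.resize(b[y-75:y+75,x-100:x+100],(400,300),interpolation=3)
cv2.imwrite('pics/m12.png',np.hstack([cv2.resize(cv2.imread('pics/p12.png'),(400,300)),b]))
```

```text
[ 0.5291 -0.1303  0.0698] 0.16344101320677565 60.86704874483985 [ 0.2118 -0.0203  0.3586] [ 0.0997 -0.995  -0.0001]
lid [([0.4703, 0.0778, -0.0006], 0.62)]
caddy [([0.5392, -0.1074, 0.0033], 0.89)]
caddy_grip [([0.5407, -0.1674, 0.0845], 0.57)]
spoon_1 [([0.5409, -0.1317, 0.0683], 0.71), ([0.5347, -0.0849, 0.008], 0.65), ([0.4711, 0.0763, 0.0146], 0.16)]
[291.5495 186.9181]
```

View pics/m12.png

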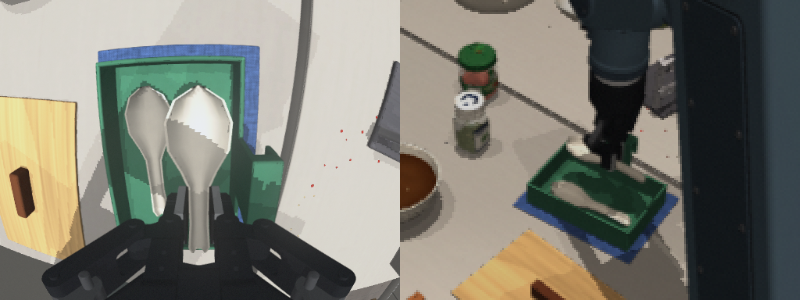

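The gripper linkage had touched the hook head; nothing was displaced (spoon 1, caddy and spoon 2 are unchanged). Lean the tool 20° away from the hook and lower again.

>>> send_rows(
  series=[
    [[-10, -1, 0], [0, 3, 5], 1],
    [[-20, -2, 0], [0, 5, 0], 1],
    [[-20, -2, 0], [0, 5, -12], 1],
    [[-20, -2, 0], [0, 5, -24], 1],
    [[-20, -2, 0], [0, 5, -30], 1],
    [[-20, -2, 0], [0, 5, -30], 1],
  ],
)

```text
time_s: 31.25
eef_pos: [0.5288, -0.1265, 0.0386]
eef_rot: [0.174, 0.984, 0.048, 0.008]
wrist_force: [-0.4, -0.1, 0.0]
opening: 0.162
grasp_force: 60.9
```

>>> send_rows(
  series=[
    [[0, 0, 0], [0, 0, -5], 1],
    [[0, 0, 0], [0, 0, -10], 1],
    [[0, 0, 0], [0, 0, -10], 1],
  ],
)

```text
time_s: 31.62
eef_pos: [0.5289, -0.1255, 0.0289]
eef_rot: [0.174, 0.983, 0.049, 0.008]
wrist_force: [0.1, -0.6, -0.6]
opening: 0.162
grasp_force: 60.9
```

Free of contact; release, withdraw along the lean, and return for spoon 3.

>>> send_rows(
  series=[
    [[0, 0, 0], [0, 0, 0], 0.45],
    [[0, 0, 0], [0, 0, 0], 0.45],
    [[0, 0, 0], [0, 2, 4], 0.45],
    [[0, 0, 0], [0, 10, 28], 0.45],
    [[0, 0, 0], [0, 20, 60], 0.45],
    [[10, 1, 0], [0, 40, 100], 0.4],
    [[20, 2, 0], [-10, 70, 115], 0.15],
    [[20, 2, 0], [-25, 120, 115], 0.15],
  ],
)

```text
time_s: 32.62
eef_pos: [0.507, -0.0085, 0.1475]
eef_rot: [0.0, 0.999, 0.046, 0.003]
wrist_force: [0.3, 0.2, 0.3]
opening: 0.428
grasp_force: 0.0
```

>>> send_rows(
  series=[
    [[0, 0, 10], [-10, 50, 0], 0.15],
    [[0, 0, 20], [-22, 100, 0], 0.15],
    [[0, 0, 30], [-35, 150, 0], 0.15],
    [[0, 0, 40], [-48, 200, 0], 0.15],
    [[0, 0, 50], [-61, 240, 0], 0.15],
    [[0, 0, 60], [-74, 270, 0], 0.15],
    [[0, 0, 70], [-86, 285, -10], 0.15],
    [[0, 0, 81], [-94, 286, -30], 0.15],
    [[0, 0, 81], [-94, 286, -80], 0.15],
    [[0, 0, 81], [-94, 286, -80], 0.15],
  ],
)

```text
time_s: 33.88
eef_pos: [0.4068, 0.2795, 0.0615]
eef_rot: [-0.002, 0.727, 0.687, -0.004]
wrist_force: [-1.0, 0.4, -0.5]
opening: 0.427
grasp_force: 0.0
```

Run:
```python
from h import *
o=telemetry.get_obs();print(o['eef_pos'],o['opening'],o['wrist_force'],Rq(o['eef_rot']).as_matrix()[:,1:])
for n in('wrist','top'):
    w=snap(n,'p13%s.png'%n)
    for t in('lid','caddy','spoon_1'):print(n,t,[(np.round(d['xyz'],4).tolist(),round(d['conf'],2)) for d in spotter.landmark_of(t,n)[:5]])
a=cv2.resize(cv2.imread('pics/p13wrist.png'),(400,300));b=cv2.resize(cv2.imread('pics/p13top.png')[160:260,200:333],(400,300),interpolation=3)
cv2.imwrite('pics/m13.png',np.hstack([a,b]))
```

```text
[0.4068 0.2795 0.0615] 0.4267892893385887 [-0.9524  0.448  -0.5352] [[ 0.9983 -0.0074]
 [-0.0571 -0.0028]
 [-0.0073 -1.    ]]
wrist lid []
wrist caddy []
wrist spoon_1 [([0.4061, 0.2897, 0.0088], 0.6)]
top lid [([0.4718, 0.0844, -0.0], 0.83)]
top caddy [([0.5361, -0.1115, 0.0064], 0.88), ([0.4834, 0.2906, 0.0004], 0.73), ([0.7402, 0.291, -0.0012], 0.71)]
top spoon_1 [([0.538, -0.1263, 0.0044], 0.68), ([0.4084, 0.2945, 0.007], 0.51), ([0.5358, -0.0889, 0.0035], 0.49)]
```

View pics/m13.png

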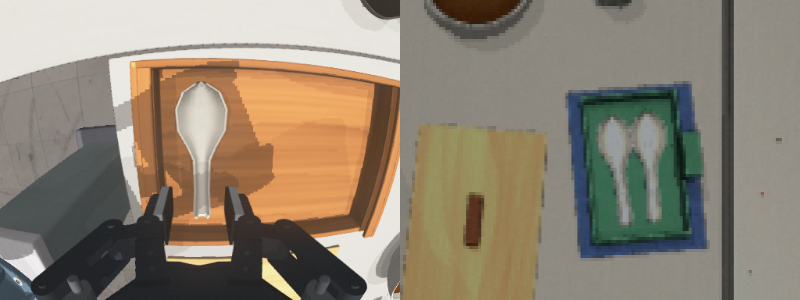

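Both spoons lie side by side in the caddy; spoon 3 is between the fingers. Narrow the opening a little (box wall near) and pick it.

>>> send_rows(
  series=[
    [[0, 0, 0], [2, 0, -10], 0.28],
    [[0, 0, 0], [2, 0, -25], 0.28],
    [[0, 0, 0], [2, 0, -40], 0.28],
    [[0, 0, 0], [2, 0, -48], 0.28],
    [[0, 0, 0], [2, 0, -48], 1],
    [[0, 0, 0], [2, 0, -48], 1],
    [[0, 0, 0], [2, 0, -48], 1],
    [[0, 0, 0], [2, 0, -48], 1],
    [[0, 0, 0], [2, 0, -47], 1],
  ],
)

```text
time_s: 35.4
eef_pos: [0.4123, 0.2806, 0.0175]
eef_rot: [0.0, 0.727, 0.687, 0.0]
wrist_force: [-0.2, 0.3, 0.0]
opening: 0.164
grasp_force: 58.1
```

>>> send_rows(
  series=[
    [[0, 0, 0], [0, 0, 0], 0.5],
    [[0, 0, 0], [0, 0, 0], 0.5],
    [[0, 0, 0], [0, 0, -4], 0.5],
    [[0, 0, 0], [0, 0, -4], 1],
    [[0, 0, 0], [0, 0, -4], 1],
    [[0, 0, 0], [0, 0, -4], 1],
    [[0, 0, 0], [0, 0, -4], 1],
  ],
)

```text
time_s: 36.28
eef_pos: [0.4121, 0.2805, 0.0132]
eef_rot: [-0.0, 0.727, 0.686, -0.0]
wrist_force: [-0.2, -0.4, -0.6]
opening: 0.167
grasp_force: 57.8
```

>>> send_rows(
  series=[
    [[0, 0, 0], [0, 0, 20], 1],
    [[0, 0, 0], [0, 0, 55], 1],
    [[0, 0, 0], [0, 0, 100], 1],
    [[0, 0, -5], [6, -20, 125], 1],
    [[0, 0, -15], [18, -60, 130], 1],
    [[0, 0, -25], [31, -105, 130], 1],
    [[0, 0, -35], [44, -150, 130], 1],
    [[0, 0, -45], [58, -195, 130], 1],
    [[0, 0, -55], [72, -240, 130], 1],
    [[0, 0, -65], [86, -285, 130], 1],
  ],
)

```text
time_s: 37.52
eef_pos: [0.4983, -0.006, 0.1433]
eef_rot: [-0.0, 0.983, 0.185, 0.0]
wrist_force: [0.1, -0.6, -0.3]
opening: 0.161
grasp_force: 57.9
```

>>> send_rows(
  series=[
    [[0, 0, -8], [12, -40, 0], 1],
    [[0, 0, -16], [24, -75, 0], 1],
    [[0, 0, -16], [26, -84, -20], 1],
    [[0, 0, -16], [26, -84, -60], 1],
    [[0, 0, -16], [26, -84, -60], 1],
    [[0, 0, -16], [26, -84, -60], 1],
  ],
)

```text
time_s: 38.28
eef_pos: [0.5247, -0.0885, 0.0842]
eef_rot: [0.0, 0.999, 0.05, 0.0]
wrist_force: [0.2, -0.9, -1.0]
opening: 0.17
grasp_force: 58.0
```

Run:
```python
from h import *
o=telemetry.get_obs();print(o['eef_pos'],o['opening'],o['grasp_force'],o['wrist_force'],Rq(o['eef_rot']).as_matrix()[:,1])
w=snap('wrist','p14.png')
for t in('lid','caddy','caddy_grip','spoon_1'):print(t,[(np.round(d['xyz'],4).tolist(),round(d['conf'],2)) for d in spotter.landmark_of(t,'wrist')[:5]])
```

```text
[ 0.5247 -0.0885  0.0842] 0.16969217318768606 58.01439380267766 [ 0.193  -0.9159 -1.0066] [ 0.0998 -0.995   0.0003]
lid [([0.4694, 0.0756, 0.0026], 0.9), ([0.547, -0.1656, 0.0842], 0.65)]
caddy [([0.5411, -0.1097, 0.0046], 0.86)]
caddy_grip [([0.5399, -0.166, 0.084], 0.55)]
spoon_1 [([0.533, -0.0912, 0.0809], 0.96), ([0.5425, -0.1283, 0.0113], 0.82)]
```

Spoon held above spoon 1, everything in place. Lower to just above it and release.

>>> send_rows(
  series=[
    [[0, 0, 0], [0, 0, -20], 1],
    [[0, 0, 0], [0, 0, -38], 1],
    [[0, 0, 0], [0, 0, -46], 1],
    [[0, 0, 0], [0, 0, -50], 1],
    [[0, 0, 0], [0, 0, -50], 1],
  ],
)

```text
time_s: 39.15
eef_pos: [0.5243, -0.0885, 0.0332]
eef_rot: [-0.0, 0.999, 0.05, -0.0]
wrist_force: [0.6, -0.7, -0.9]
opening: 0.164
grasp_force: 58.0
```

>>> send_rows(
  series=[
    [[0, 0, 0], [0, 0, 0], 0.45],
    [[0, 0, 0], [0, 0, 0], 0.45],
    [[0, 0, 0], [0, 0, 4], 0.45],
    [[0, 0, 0], [0, 0, 30], 0.45],
    [[0, 0, 0], [0, 0, 75], 0.45],
    [[0, 0, 0], [0, 10, 120], 0.4],
    [[0, 0, 0], [-40, 30, 160], 0],
    [[0, 0, 0], [-90, 50, 180], 0],
    [[0, 0, 0], [-130, 60, 190], 0],
    [[0, 0, 0], [-130, 60, 190], 0],
  ],
)

```text
time_s: 40.4
eef_pos: [0.3931, -0.0279, 0.2246]
eef_rot: [0.001, 0.999, 0.05, 0.001]
wrist_force: [0.7, -0.0, 0.1]
opening: 0.496
grasp_force: 0.0
```

Run:
```python
from h import *
for n in('wrist','top'):
    w=snap(n,'p15%s.png'%n)
    for t in('lid','lid_grip','caddy','caddy_grip','spoon_1','soup_bowl','spice_jar','sauce_dish','spoon_box'):print(n,t,[(np.round(d['xyz'],3).tolist(),round(d['conf'],2)) for d in spotter.landmark_of(t,n)[:4]])
cv2.imwrite('pics/m15.png',np.hstack([cv2.resize(cv2.imread('pics/p15wrist.png'),(400,300)),cv2.resize(cv2.imread('pics/p15top.png')[130:280,130:330],(400,300),interpolation=3)]))
```

```text
wrist lid [([0.468, 0.078, -0.0], 0.69)]
wrist lid_grip [([0.473, 0.075, 0.017], 0.94), ([0.481, 0.287, 0.001], 0.68)]
wrist caddy [([0.541, -0.109, 0.004], 0.93)]
wrist caddy_grip [([0.543, -0.167, 0.085], 0.7)]
wrist spoon_1 [([0.541, -0.128, 0.012], 0.73), ([0.535, -0.086, 0.008], 0.69), ([0.532, -0.092, 0.023], 0.63)]
wrist soup_bowl [([0.542, -0.128, 0.01], 0.54)]
wrist spice_jar []
wrist sauce_dish []
wrist spoon_box [([0.479, 0.29, -0.002], 0.68)]
top lid [([0.473, 0.08, 0.0], 0.59)]
top lid_grip [([0.47, 0.083, 0.016], 0.69)]
top caddy [([0.537, -0.109, 0.006], 0.68)]
top caddy_grip [([0.544, -0.17, 0.087], 0.69)]
top spoon_1 [([0.534, -0.086, 0.018], 0.69), ([0.537, -0.124, 0.005], 0.48)]
top soup_bowl [([0.767, 0.087, 0.003], 0.74)]
top spice_jar [([0.761, -0.084, -0.003], 0.49), ([0.47, 0.083, 0.017], 0.21)]
top sauce_dish [([0.742, 0.292, 0.001], 0.64)]
top spoon_box [([0.485, 0.293, 0.002], 0.89)]
```

View pics/m15.png

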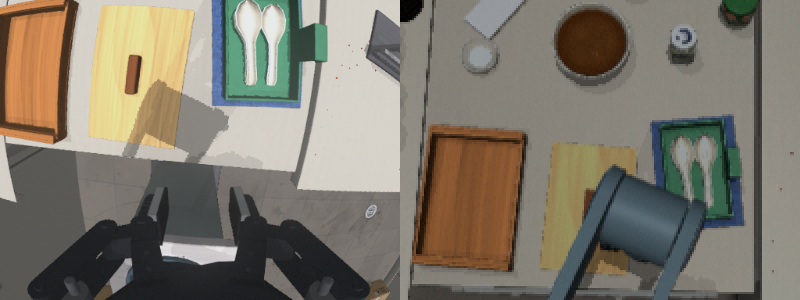

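The box is empty. All three spoons are in the caddy on the mat, the lid lies flat and clear, and the bystanders are where they were. Hand in.

```bash
python3 -c "
from bench import ctrl; print(ctrl.hand_in())"
```

```text
the job is handed in; nothing more can be done
None
```

I handed the job in at about 41 s: the caddy is upright on the mat, the lid lies flat with its grip up, clear of box and caddy, and all three spoons are in the caddy; the gripper once pressed on the caddy's hook at about 29 N, but nothing moved.

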